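# Lock the vent valve of a calibration manifold open

### The arm

A 6-joint arm with a two-finger parallel gripper is mounted at the origin on the work surface. World frame = base frame: x ahead of the robot, y to its left, z up, the work surface at z = 0. Lengths are in mm, angles in degrees, forces in N, time in s.
With the tool pointing down it reaches from about 350 to 850 mm from the base axis. Payload 8.1 kg.
Tool frame: the origin (TCP) lies at the very end of the fingers, on their centre line; the grasp point (between the pads) lies 19 mm behind it; z points along the fingers, y is the direction in which the jaws open and shut (so a half turn about z gives the same grasp; the last joint's range is limited). The gripper opens to 85 mm and grips with 20 to 120 N. Pads are 22 mm wide; open, the fingers measure 114 mm over their backs; the gripper's body (76 mm by 85 mm) begins 54 mm behind the grasp point. The pads swing forward as they close: fully open they stand 13 mm farther back than shut.
Start: joints at [71.597, 7.471, 85.268, -0, 87.261, -4.893], TCP at [140.15, 583.407, 231.292] pointing down, gripper open.
Joint ranges: [-169.43, 169.43], [-51.17, 129.36], [1.28, 143.12], [-76.62, 256.62], [0, 156.53], [-152.29, 152.29]. Speed limits (degrees/s): [136.94, 136.94, 159.86, 180, 180, 180].

### API

Orientations are given as [roll, pitch, yaw] about the fixed x, y, z axes, in that order (R = Rz(yaw) Ry(pitch) Rx(roll)).
In Python, from bench import r gives the robot as it stands.
- The arm moves only by the shell command python3 -m crank 'ROWS' [OPENING] [FORCE]. ROWS is JSON, a list that holds one entry, the list of rows, each a list of 6 numbers: the shift along the tool's x, y, z in m, then the turn, a rotation vector about the tool's x, y, z in rad. A call has 1 to 10 rows; each row is the pose to reach, as a shift and turn from the pose measured when the call began, along the tool's axes at that moment; what a row does not reach only later rows make up. A row lasts 1/8 s, in which the tool goes at most 62.5 mm and 10.7 degrees, less where a joint would pass 70% of its speed; a pose out of reach is approached as far as the arm can. A call with a gripper value outside its range is refused whole. OPENING is the closure, from 0 (fully open) to 1 (shut), set as the call begins (- or left out, the last holds). The fingers move at their own pace and stop on an object; FORCE is the grip in N (left out, the last holds). Time passes only in rows, so rows that repeat a pose let the fingers close. It gives the time, the measured TCP pose, the force and the opening at its end, in the units of the state.
- r.sense(): the state, without advancing time (a new reading comes with each control period).
- r.snapshot(name): name is "scene" or "side" or "wrist"; returns (picture, depth): 384x512x3 uint8, blue, green, red; 384x512 float32, mm along the optical axis (not along the pixel's ray), 0 where there is no reading.
- r.get_calibration(name): a dict with "mtx" (3x3 intrinsics, pixels), "cam_to_world" (4x4, takes a point from camera to world coordinates). Camera axes: x right, y down, z forward; pixel columns grow to the right and rows downward; lengths in mm; the calibration is good to about 2 mm. A picture is of the moment at which its call begins: read the wrist's pose just before it. get_calibration takes no time and is no camera call; for the wrist camera it gives the pose at the moment of the call.
- r.hand_in(): hands the job in, once; it reports no verdict.
Trained networks look in the newest picture that a camera, given by its name, has taken for a name from the list of things; names that differ only in an ending like _2 or _b are one class to them, and where a whole thing is asked for, a point or a joint stands for the part that bears it (a point fixed in the world has none). Each returns a list of dicts, best first, with "conf" (0 to 1); they miss things now and then, are a little off and sometimes report something else, mostly with a low value. They report only what shows in the picture. A call takes as long as a camera call.
- r.look_for(thing, camera): "extent" ([left, top, right, bottom] in pixels, round what is visible of it).
- r.landmark_of(thing, camera): "pixel" ([column, row] in pixels: a listed point, or the origin of a listed thing).
The state is a dict: "time": time; "joint_pos": joint angles; "qd": joint speeds; "joint_efforts": joint torques, N m; "tool_pos": TCP position; "tcp_rot": TCP orientation; "ft_force": force on the tool from outside, world axes, zero at the start; "wrist_torque": the same for the moment, N m; "finger_gap": finger opening in mm.
Only numpy, scipy, OpenCV 4.12 (cv2) and the standard library are available. Lean on these libraries where they do the work, as an engineer would, in place of code of your own. Each camera call takes 0.05 s, during which the arm holds its last target.

### The job

Vent the calibration manifold before the instrument is changed: push the red pad down into the green valve head against its spring until it bottoms, and while it is held down slide the yellow keeper all the way across so that its tongue traps the pad and the pad stays down when you let go. Work gently: never press or push on anything with more than 30 N, and leave the meter, the spanner and the loose fitting where they lie.

Things in the scene. Friction and masses are not known exactly. Their poses are not given: they have to be found in the camera images.
- manifold: Fixed aluminium block 90 (x) x 240 (y) x 50 mm high. Origin on the bench under the middle of the green valve head it carries. All offsets in these notes are in this frame: z up, y = the way the keeper slides to lock. At y = +115 mm a gauge, 72 mm across, lies face up, top 93 mm above the bench. Read on: point neck = the head, pad_foot = the red pad, bar_end = the keeper's bar.
- neck (a point): Point on the manifold's top (x = y = 0, z = 50 mm) where the head's brass neck is screwed in. HEAD: green housing 70 (x) x 106 mm (y -56 to +50), 27 mm high. Its underside, called H, is anywhere from 52 to 78 mm above the bench: this differs from unit to unit and is not measured, so find it by touch or sight. Heights 'over H' count from there.
- pad_foot (a point): Point on the manifold's top (y = +2.5 mm, z = 50 mm) below the centre of the red pad. PAD: flat top 26 (x) by 55 mm (y -25 to +30), 43 mm over H when up; goes down 12 mm to a hard stop (housing top is 4 mm lower still). Spring: 4 N when up, 10 N when bottomed. Only when down 10 mm or more does the tongue pass over it; let go untrapped it springs up; trapped it stays about 10 mm down.
- keeper (a joint): Travel of the yellow keeper along +y, m: 0 = fully back, 0.026 = fully across (hard stop); starts between 0 and 0.010; needs about 2.5 N plus friction. It is a frame round the pad. Its tongue, at the -y end, is 60 (x) x 14 (y) x 5 mm, underside 33 mm over H, +y edge at y = -37 mm + travel. From 0.012 it meets the pad's side unless the pad is down.
- bar_end (a point): Point on the manifold's top (y = +33 mm, z = 50 mm) under the final place of the -y face of the keeper's upright push bar; that face is at y = +7 mm + travel. Bar: 60 (x) x 8 mm, 46 to 58 mm over H. Side rails: x 22 to 30 mm either side, top 38 over H. Tongue, rails and bar leave a 44 x 44 mm opening: shut fingertips can stand on the pad in it and push the bar towards +y.
- meter: Bystander: yellow hand-held meter lying flat, 85 x 165 x 42 mm; origin under its centre.
- fitting: Bystander: loose brass tee fitting, 22 x 58 x 36 mm; origin under its centre.
- spanner: Bystander: steel spanner lying flat, 130 mm long; origin under its middle.

How it is judged (in metres and radians):
On the way, in this order (a step that is already met when the one before it is completed fails the run):
1. the keeper's tongue has gone over the pad (which lets it pass only while it is held down) (value of joint keeper above 0.015 m), for 0.1 s.
2. the keeper is slid across, to within 2.5 mm of its stop (value of joint keeper above 0.0235 m), for 0.1 s.
At the end, for the whole second after the job is handed in: The keeper is across to within 2.5 mm of its stop (travel above 23.5 mm) and at rest, and the pad is trapped under its tongue: with the robot clear, the sprung pad bears on the keeper with more than 3 N (about 9 N when trapped) (value of joint keeper above 0.0235 m and contact force between keeper and anything else above 3 N and velocity of joint keeper between -0.005 and 0.005 m/s); the robot touches nothing.
It fails at once if the fingers press or push with more than 30 N on anything (pad, keeper, housing, bench) (contact force between the fingers and anything else above 30 N).
It fails at once if a bystander is moved by more than 30 mm (distance of any of meter, fitting, spanner from where it was at the start of the episode above 0.03 m).
It also fails if it takes over 59 s, if anything falls off the work surface, if the arm or the gripper's body presses on something with over 40 N, if the wrist force passes 120 N, or if a joint passes its speed limit or range.

## Working session

There is one attempt and no reset: what is moved stays moved. The work goes in short steps, Python scripts to look and compute and a shell command to move; the robot and the scene stay as the last step left them, time stands still between calls to the robot, and variables do not carry over. Pictures are saved under pics/ and viewed, and the job is handed in when it is done.

```bash
ls; mkdir -p pics
python3 - <<'E'
from bench import r
import cv2
print(r.sense())
for n in ("scene","side","wrist"):
    p,d=r.snapshot(n); cv2.imwrite(f"pics/{n}0.png",p)
    c=r.get_calibration(n); print(n,c["mtx"].tolist(),c["cam_to_world"].round(3).tolist())
    for t in ("manifold","neck","pad_foot","bar_end","meter","fitting","spanner"):
        l=r.landmark_of(t,n)[:2]
        print(t,[(x["pixel"],round(x["conf"],2)) for x in l])
E
```

```text
pics
{'time': 0.0, 'joint_pos': array([ 7.15972708e+01,  7.51416660e+00,  8.53311710e+01,  9.00659304e-04,
        8.72621893e+01, -4.89335239e+00]), 'qd': array([ 0.00470851, -0.01612169,  0.05738851,  0.00392996, -0.04381373,
       -0.06444589]), 'joint_efforts': array([ 5.70387583e-04, -5.69431651e+01, -5.00526345e+01, -2.28330259e-04,
        1.55464956e-02, -5.83864562e-05]), 'tool_pos': array([139.95905539, 582.86592803, 230.23612883]), 'tcp_rot': array([-1.79892942e+02, -1.00684485e-02,  1.66490570e+02]), 'ft_force': array([0.61384147, 0.21971357, 0.08789473]), 'wrist_torque': array([-0.05491105, -0.00612588, -0.01748454]), 'finger_gap': 85.12159164335768}
scene [[413.68677506845756, 0.0, 253.72120434689512], [0.0, 413.68677506845756, 183.33576165296216], [0.0, 0.0, 1.0]] [[0.715, 0.552, -0.429, 902.485], [0.7, -0.563, 0.44, -416.196], [0.002, -0.615, -0.789, 643.291], [0.0, 0.0, 0.0, 1.0]]
manifold [([235.0, 216.1], 0.81)]
neck [([235.3, 159.4], 0.26)]
pad_foot []
bar_end [([254.9, 195.0], 0.96)]
meter [([123.8, 248.8], 0.62), ([233.5, 158.9], 0.19)]
fitting [([281.5, 270.1], 0.83)]
spanner [([232.7, 160.2], 0.71)]
side [[453.9044293249981, 0.0, 251.76481365774964], [0.0, 453.9044293249981, 185.10028896154202], [0.0, 0.0, 1.0]] [[0.8, -0.324, 0.505, 88.352], [-0.6, -0.464, 0.652, -711.161], [0.023, -0.824, -0.565, 637.933], [0.0, 0.0, 0.0, 1.0]]
manifold [([270.6, 231.9], 0.93)]
neck [([267.4, 209.2], 0.76)]
pad_foot []
bar_end [([265.0, 198.5], 0.83)]
meter [([293.0, 307.6], 0.86)]
fitting [([321.4, 217.2], 0.62)]
spanner [([209.3, 224.3], 0.57)]
wrist [[290.9530708093895, 0.0, 255.82139683427238], [0.0, 290.9530708093895, 192.24583693859324], [0.0, 0.0, 1.0]] [[0.234, 0.939, 0.253, 75.81], [0.972, -0.226, -0.06, 598.784], [0.0, 0.26, -0.966, 374.167], [0.0, 0.0, 0.0, 1.0]]
manifold []
neck []
pad_foot []
bar_end []
meter []
fitting []
spanner []
```

View pics/scene0.png

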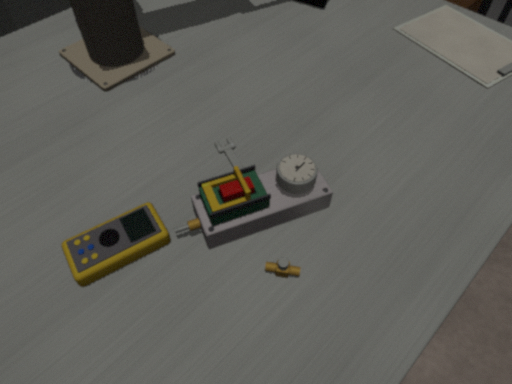

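View pics/side0.png

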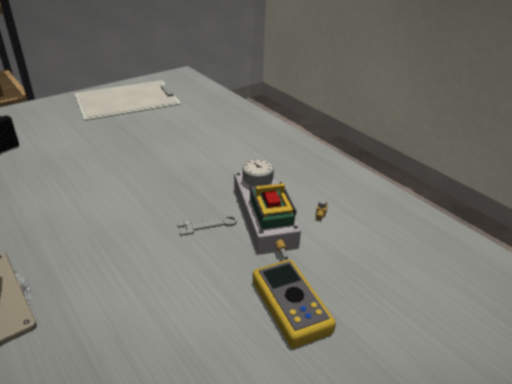

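The scene view shows the manifold at about (265,205) with the gauge to its right (297,172), the red pad at (236,188), the meter at lower left (118,242), the fitting at (282,268) and the spanner behind the head (230,155). The side view agrees. Next I'll measure from depth.

```bash
cat > h.py <<'E'
import numpy as np, cv2
def cloud(r,n,snap=None):
    c=r.get_calibration(n); p,d=snap or r.snapshot(n)
    v,u=np.mgrid[0:d.shape[0],0:d.shape[1]]
    K=c["mtx"];T=c["cam_to_world"]
    P=np.stack([(u-K[0,2])/K[0,0]*d,(v-K[1,2])/K[1,1]*d,d],-1)@T[:3,:3].T+T[:3,3]
    P[d<=0]=np.nan
    return p,P
def masks(p):
    h=cv2.cvtColor(p,cv2.COLOR_BGR2HSV);H,S,V=[h[...,i].astype(int) for i in range(3)]
    return dict(red=((H<6)|(H>172))&(S>150)&(V>60),green=(H>60)&(H<95)&(S>90)&(V>25),yel=(H>18)&(H<35)&(S>140)&(V>90))
E
python3 - <<'E'
from bench import r
from h import *
for n in ("scene","side"):
    p,P=cloud(r,n); cv2.imwrite(f"pics/{n}_crop.png",cv2.resize(p[130:260,160:350],None,fx=4,fy=4,interpolation=cv2.INTER_CUBIC))
    m=masks(p)
    ok=np.isfinite(P[...,2])
    # block region
    reg=np.zeros(ok.shape,bool); reg[140:250,180:340]=1
    print(n,"bench z",np.nanmedian(P[300:340,330:400,2] if n=="scene" else P[150:200,100:180,2]))
    for k in m:
        q=P[m[k]&reg&ok]; q=q[(q[:,2]>30)]
        print(k,len(q),np.median(q,0).round(1),"z pct",np.percentile(q[:,2],[2,10,25,50,75,90,98]).round(1))
    q=P[reg&ok]
    hist,e=np.histogram(q[:,2],np.arange(20,140,2)); print([(int(a),int(b)) for a,b in zip(e,hist) if b])
    q=q[(q[:,2]>15)&(q[:,2]<150)]
    rect=cv2.minAreaRect(q[:,:2].astype(np.float32)); print(rect)
    q2=q[(q[:,2]>88)&(q[:,2]<97)]
E
```

```text
scene bench z 0.4672338201377215
red 309 [ 586.6 -141.5   95.7] z pct [93.4 94.3 95.1 95.7 96.6 97.2 98.1]
green 409 [ 587.1 -116.    79.8] z pct [63.5 77.3 78.9 79.8 80.6 81.1 82.1]
yel 639 [ 573.8 -167.    91.1] z pct [ 32.5  79.6  90.1  91.1  92.2 110.6 111.9]
[(20, 85), (22, 78), (24, 79), (26, 101), (28, 108), (30, 117), (32, 115), (34, 120), (36, 83), (38, 81), (40, 73), (42, 96), (44, 78), (46, 121), (48, 771), (50, 1166), (52, 148), (54, 18), (56, 43), (58, 36), (60, 40), (62, 58), (64, 53), (66, 70), (68, 78), (70, 67), (72, 74), (74, 83), (76, 91), (78, 325), (80, 333), (82, 119), (84, 136), (86, 140), (88, 253), (90, 689), (92, 841), (94, 379), (96, 141), (98, 6), (100, 9), (102, 16), (104, 7), (106, 16), (108, 40), (110, 96), (112, 11)]
((599.9790649414062, -108.66654968261719), (274.484130859375, 91.02552795410156), 66.59893035888672)
side bench z -0.19218233541670315
red 172 [ 579.2 -145.5   95.3] z pct [86.5 92.3 94.3 95.3 96.2 96.8 97.3]
green 376 [ 559.1 -184.5   74. ] z pct [59.7 62.7 67.7 74.  78.5 79.9 80.9]
yel 456 [ 571.6 -165.    90.5] z pct [ 32.2  35.5  88.7  90.5  92.1 109.9 111.4]
[(20, 61), (22, 55), (24, 50), (26, 48), (28, 76), (30, 62), (32, 87), (34, 70), (36, 69), (38, 45), (40, 60), (42, 44), (44, 61), (46, 72), (48, 375), (50, 333), (52, 45), (54, 22), (56, 29), (58, 38), (60, 36), (62, 42), (64, 43), (66, 65), (68, 62), (70, 56), (72, 55), (74, 66), (76, 68), (78, 167), (80, 131), (82, 61), (84, 78), (86, 90), (88, 161), (90, 353), (92, 325), (94, 156), (96, 65), (98, 12), (100, 14), (102, 25), (104, 28), (106, 26), (108, 36), (110, 39), (112, 5)]
((596.453369140625, -107.91310119628906), (215.44947814941406, 231.4408416748047), 29.72893714904785)
```

Run:
```python
from bench import r
from h import *
for n in ("scene","side"):
    p,P=cloud(r,n); m=masks(p); ok=np.isfinite(P[...,2])
    reg=np.zeros(ok.shape,bool); reg[140:250,180:340]=1
    q=P[reg&ok]
    t=q[(q[:,2]>47)&(q[:,2]<115)]
    # exclude outliers: keep within 180 of centre
    t=t[np.linalg.norm(t[:,:2]-[600,-108],axis=1)<150]
    b=t[t[:,2]<53]; rect=cv2.minAreaRect(b[:,:2].astype(np.float32)); print(n,"block top",rect)
    a=rect[2] if rect[1][0]>rect[1][1] else rect[2]+90
    for nm,aa in (("own",a),):
        yv=np.array([np.cos(np.radians(aa)),np.sin(np.radians(aa))]); 
        if yv[1]<0: yv=-yv
        xv=np.array([yv[1],-yv[0]])
        print("yaxis deg",np.degrees(np.arctan2(yv[1],yv[0])))
        def st(k,q): 
            l=np.stack([(q[:,:2])@xv,(q[:,:2])@yv],1); print(k,len(q),"x",np.percentile(l[:,0],[1,50,99]).round(1),"y",np.percentile(l[:,1],[1,50,99]).round(1))
        o=np.array(rect[0]); st("block",b)
        R=P[m["red"]&reg&ok]; st("redtop",R[R[:,2]>93])
        Y=P[m["yel"]&reg&ok]; st("bartop",Y[Y[:,2]>108.5]);st("frame",Y[(Y[:,2]>87)&(Y[:,2]<95)])
        G=P[m["green"]&reg&ok]; st("green",G[G[:,2]>76])
        g=q[(q[:,2]>89)&(q[:,2]<97)&(q[:,:2]@yv>(o@yv)+20)]; st("gauge",g)
        print("rect c", o@xv,o@yv, [c for c in (xv.round(4).tolist(),yv.round(4).tolist())])
```

```text
scene block top ((606.9791870117188, -91.88217163085938), (240.3055877685547, 91.38782501220703), 66.60353088378906)
yaxis deg 66.60353088378906
block 2130 x [550.1 621.9 637.9] y [ 37.6 174.1 274.1]
redtop 302 x [581.1 594.1 605.7] y [ 82.4 102.1 135.2]
bartop 118 x [565.3 594.3 622.5] y [115.  118.5 122.5]
frame 453 x [562.8 595.1 622.7] y [ 57.3  69.6 114.1]
green 374 x [560.3 592.7 627.5] y [ 51.1 138.5 153.8]
gauge 1029 x [560.2 595.5 626.8] y [187.6 219.9 254.1]
rect c 593.5584249904798 156.6986376833913 [[0.9178, -0.3971], [0.3971, 0.9178]]
side block top ((603.0358276367188, -92.24116516113281), (241.09909057617188, 89.59085845947266), 66.50495147705078)
yaxis deg 66.50495147705078
block 781 x [545.2 557.6 633.1] y [ 36.5  85.8 268.3]
redtop 150 x [577.  589.1 602. ] y [ 80.8  99.2 120.6]
bartop 71 x [561.6 591.  617.5] y [113.2 117.6 123. ]
frame 282 x [560.2 592.6 622.4] y [ 55.9  69.2 115.6]
green 158 x [554.9 590.2 621.8] y [ 48.9  54.7 109. ]
gauge 431 x [555.3 588.  622.1] y [186.2 217.2 253.1]
rect c 589.8146276293065 155.8183140657355 [[0.9171, -0.3987], [0.3987, 0.9171]]
```

View pics/scene_crop.png

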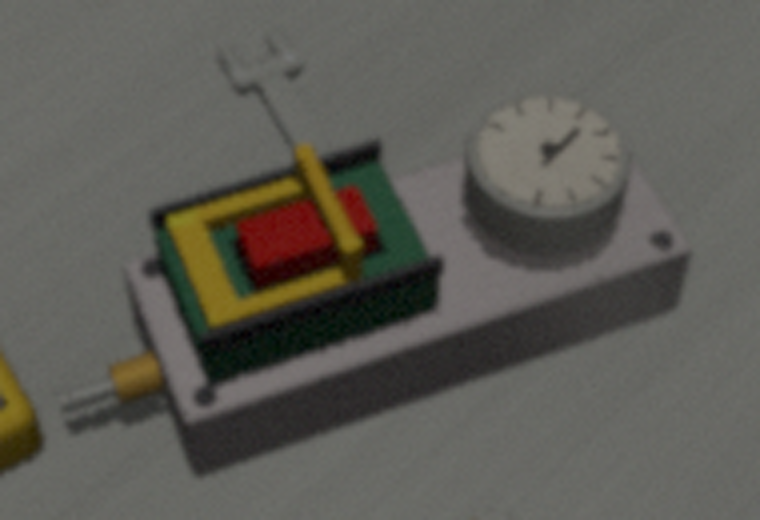

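View pics/side_crop.png

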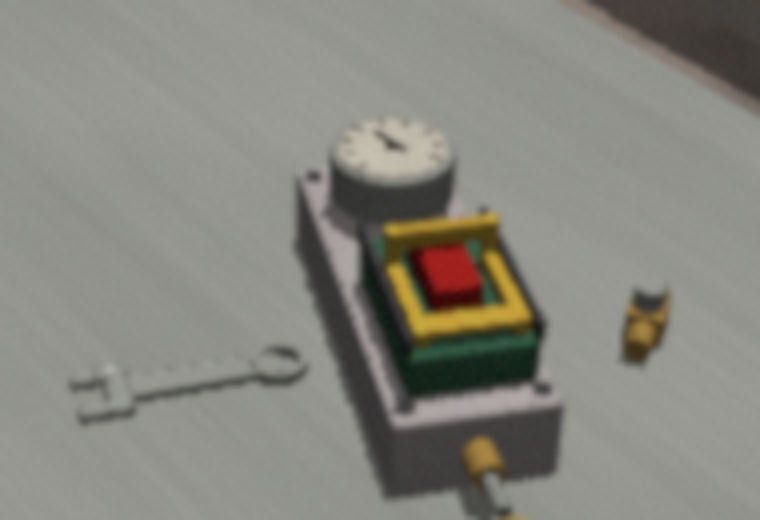

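The measurements agree on H: the housing top at 80, rails at 91, pad top at 96 and bar top at 111 each put H at about 53 mm. The manifold's +y points at 66.55° in the world, and the keeper's travel is about 2.5 mm. I'll move above the pad with tool x along manifold +y, closing the fingers on the way.

```bash
python3 -m crank '[[[-0.04,-0.04,0,0,0,0.116],[-0.08,-0.08,0,0,0,0.233],[-0.12,-0.12,0,0,0,0.349],[-0.16,-0.16,0,0,0,0.465],[-0.2,-0.2,0,0,0,0.58],[-0.24,-0.24,0,0,0,0.7],[-0.28,-0.28,0,0,0,0.81],[-0.32,-0.32,0,0,0,0.93],[-0.36,-0.36,0,0,0,1.05],[-0.4,-0.4,0,0,0,1.16]]]' 1 40
cat >> h.py <<'E'
from scipy.spatial.transform import Rotation as Ro
def delta(r,tgt,yaw):
    s=r.sense(); R=Ro.from_euler('xyz',s["tcp_rot"],degrees=True); T=Ro.from_euler('xyz',[180,0,yaw],degrees=True)
    return (R.inv().apply(np.array(tgt)-s["tool_pos"])/1000).round(4),(R.inv()*T).as_rotvec().round(4),s["tool_pos"].round(1),s["tcp_rot"].round(2),s["ft_force"].round(2),s["time"]
E
python3 -c "
from bench import r
from h import *
print(delta(r,[582.3,-145.2,230],66.55))"
```

```text
time: 2.65
tool_pos: [436.5, 99.3, 231.7]
tcp_rot: [179.9, -0.0, 99.8]
ft_force: [0.5, 1.0, -0.2]
finger_gap: -0.0
(array([-0.2658,  0.1021,  0.0018]), array([ 1.200e-03, -4.000e-04,  5.804e-01]), array([436.5,  99.3, 231.7]), array([179.93,  -0.  ,  99.8 ]), array([ 0.5 ,  0.97, -0.23]), 2.65)
```

```bash
python3 -m crank '[[[-0.05,0.02,0,0,0,0.12],[-0.1,0.04,0,0,0,0.24],[-0.15,0.06,0,0,0,0.35],[-0.2,0.08,0,0,0,0.46],[-0.25,0.096,0.001,0,0,0.56],[-0.2658,0.1021,0.0018,0.0012,-0.0004,0.58],[-0.2658,0.1021,0.0018,0.0012,-0.0004,0.58],[-0.2658,0.1021,0.0018,0.0012,-0.0004,0.58]]]'
python3 - <<'E'
from bench import r
from h import *
print(delta(r,[582.3,-145.2,200],66.55))
for n in("wrist","scene","side"):
    p,P=cloud(r,n); cv2.imwrite(f"pics/{n}1.png",p)
    m=masks(p)
    xv=np.array([.9174,-.3979]);yv=np.array([.3979,.9174])
    for k,lo,hi in(("red",92,100),("yel",108,115),("yel",87,95),("green",76,84)):
        q=P[m[k]&(P[...,2]>lo)&(P[...,2]<hi)]; q=q[np.linalg.norm(q[:,:2]-[600,-108],axis=1)<130]
        if len(q)>20: print(n,k,lo,len(q),np.percentile(q[:,:2]@xv,[1,50,99]).round(1),np.percentile(q[:,:2]@yv,[1,50,99]).round(1),np.median(q[:,2]).round(1))
E
```

```text
time: 3.65
tool_pos: [582.0, -144.0, 230.0]
tcp_rot: [-180.0, -0.0, 66.7]
ft_force: [0.1, 0.2, 0.8]
finger_gap: -0.3
(array([-0.001 ,  0.0007,  0.03  ]), array([-0.0005, -0.0004,  0.002 ]), array([ 582., -144.,  230.]), array([-1.7997e+02, -2.0000e-02,  6.6670e+01]), array([0.11, 0.15, 0.76]), 3.65)
wrist red 92 1150 [578.  590.7 603. ] [ 83.6 105.9 136.8] 95.7
wrist yel 108 536 [561.6 590.7 619.8] [115.4 119.4 123. ] 110.6
wrist yel 87 1331 [561.  590.8 619.9] [ 58.3  70.4 110.7] 90.7
wrist green 76 2416 [558.7 590.8 622. ] [ 70.2 137.9 156.5] 79.8
scene red 92 238 [581.8 593.1 604.4] [ 85.1 104.2 136.4] 95.9
scene yel 108 32 [608.1 615.3 622.5] [115.6 119.5 122.7] 111.1
scene yel 87 157 [584.5 615.5 622.6] [ 57.9  67.6 108.1] 91.1
scene green 76 346 [560.6 593.9 627.3] [ 51.4 141.3 155. ] 79.9
side red 92 149 [577.4 589.1 601.6] [ 80.2  98.3 119.6] 95.3
side yel 108 51 [562.6 587.2 618. ] [113.2 117.  122.2] 110.3
side yel 87 245 [561.5 595.  622.7] [ 56.6  69.1 116.3] 90.4
side green 76 140 [554.9 591.3 621.1] [ 48.9  53.9 122.8] 79.1
```

View pics/wrist1.png

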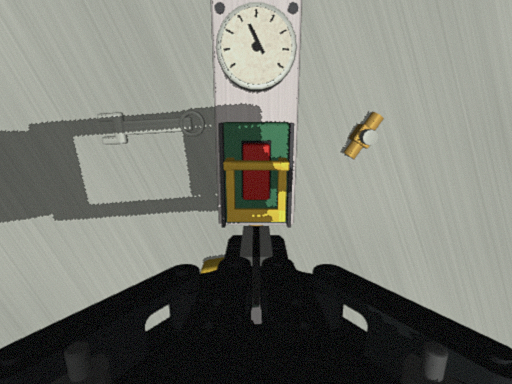

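View pics/side1.png

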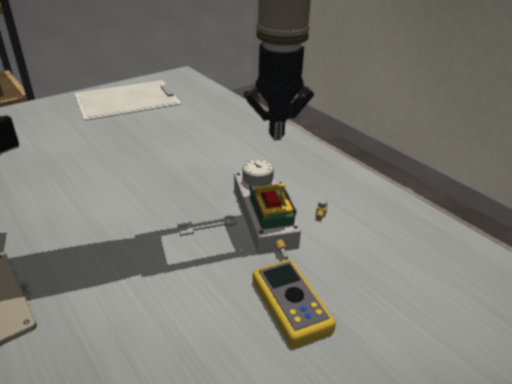

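The wrist view shows the fingers shut and lined up on the pad at (257,170), with the bar at row 165, the tongue at row 215 and the gauge at (257,45). TCP x and y are already within 0.5 mm of target. Descending to just above the pad.

```bash
python3 -m crank '[[[0,0,0.04,0,0,0.002],[0,0,0.08,0,0,0.002],[0,0,0.11,0,0,0.002],[0,0,0.127,0,0,0.002],[0,0,0.127,0,0,0.002],[0,0,0.127,0,0,0.002]]]'
python3 - <<'E'
from bench import r
from h import *
print(delta(r,[581.8,-143.9,96],66.55))
for n in("wrist","side","scene"):
    p,d=r.snapshot(n); cv2.imwrite(f"pics/{n}2.png",cv2.resize(p[130:260,160:350],None,fx=4,fy=4,interpolation=cv2.INTER_CUBIC) if n!="wrist" else p)
print(r.sense()["ft_force"])
E
```

```text
time: 4.55
tool_pos: [583.3, -144.1, 105.2]
tcp_rot: [179.8, -0.0, 66.6]
ft_force: [0.3, 0.1, 0.5]
finger_gap: -0.0
(array([-0.0004, -0.0015,  0.0091]), array([ 0.0028, -0.0004,  0.0006]), array([ 583.3, -144.1,  105.2]), array([ 1.7984e+02, -2.0000e-02,  6.6590e+01]), array([0.28, 0.06, 0.46]), 4.55)
[ 0.72682337 -0.94654638 -1.3748541 ]
```

View pics/wrist2.png

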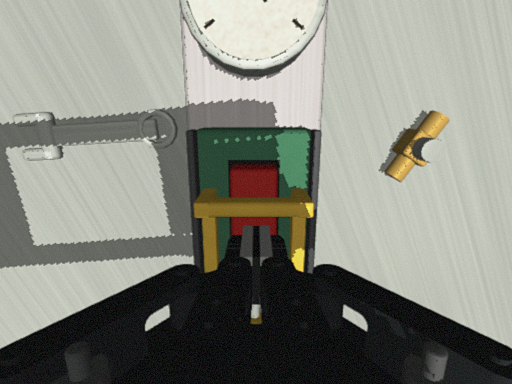

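View pics/side2.png

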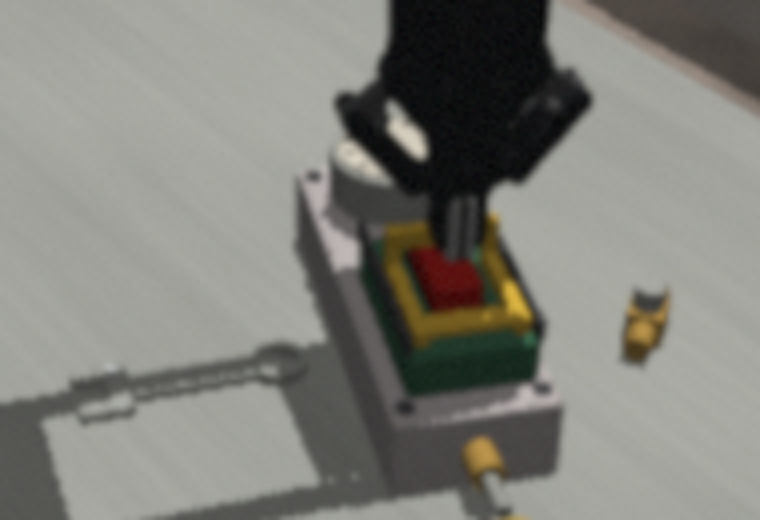

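View pics/scene2.png

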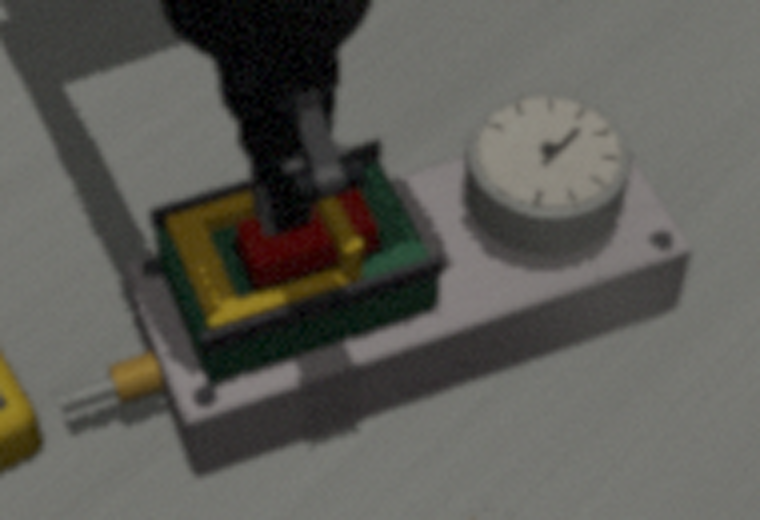

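Run:
```python
from bench import r
from h import *
xv=np.array([.9174,-.3979]);yv=np.array([.3979,.9174])
for n in ("scene","side"):
    p,P=cloud(r,n)
    L=np.stack([P[...,:2]@xv-591,P[...,:2]@yv-107.5,P[...,2]],-1)
    if n=="scene":
        cv2.imwrite("pics/scz.png",cv2.resize(p[130:200,200:270],None,fx=8,fy=8,interpolation=cv2.INTER_NEAREST))
    g=p.max(-1)<110
    near=(abs(L[...,0])<22)&(L[...,1]>-40)&(L[...,1]<40)&(L[...,2]>100)
    sat=cv2.cvtColor(p,cv2.COLOR_BGR2HSV)[...,1]<90
    for z in range(102,150,6):
        q=L[near&sat&(L[...,2]>=z)&(L[...,2]<z+6)]
        if len(q)>4: print(n,z,len(q),"x",np.percentile(q[:,0],[3,97]).round(1),"y",np.percentile(q[:,1],[3,97]).round(1))
```

```text
scene 114 13 x [ 6.7 15.3] y [-19.   -0.4]
scene 120 20 x [ 1.3 16.5] y [-19.   -2.1]
scene 126 14 x [-3.  16.9] y [-19.   -5.2]
scene 132 9 x [-2.2  9.8] y [-19.  -16.5]
scene 144 7 x [-10.   15.7] y [-21.3 -19.7]
side 108 14 x [-6.8  9. ] y [-20.5 -13.9]
side 114 23 x [-9.3 10.7] y [-20.4 -13.7]
side 120 30 x [-11.4  12.2] y [-21.5 -14.2]
side 126 35 x [-13.4  11.5] y [-20.8  -6.9]
side 132 37 x [-13.   12.9] y [-20.3  -6. ]
side 138 37 x [-13.8  11.3] y [-21.2 -13.5]
side 144 34 x [-15.8  19.4] y [-22.4 -10.8]
```

View pics/scz.png

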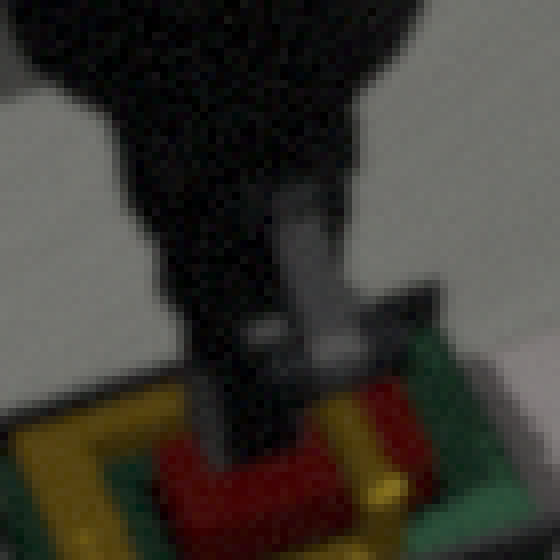

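The scene close-up shows the fingertips (around (240,430) in the zoom) over the red pad, about 20 mm wide and clear of both tongue and bar. Now pressing down slowly.

```bash
python3 -m crank '[[[0,-0.001,0.003,0,0,0],[0,-0.001,0.006,0,0,0],[0,-0.001,0.008,0,0,0],[0,-0.001,0.01,0,0,0],[0,-0.001,0.01,0,0,0],[0,-0.001,0.01,0,0,0]]]'
python3 - <<'E'
from bench import r
for i in range(3):
    r.snapshot("wrist"); s=r.sense(); print(s["tool_pos"].round(2),s["ft_force"].round(2))
E
```

```text
time: 5.55
tool_pos: [581.9, -143.8, 94.7]
tcp_rot: [179.9, -0.0, 66.6]
ft_force: [-3.5, 0.4, 3.7]
finger_gap: 0.2
[ 581.95 -143.82   94.7 ] [-2.01  0.52  4.77]
[ 581.94 -143.8    94.67] [-2.94  1.08  3.66]
[ 581.95 -143.83   94.67] [-3.43  1.12  4.83]
```

```bash
python3 -m crank '[[[0,0,0.002,0,0,0],[0,0,0.004,0,0,0],[0,0,0.006,0,0,0],[0,0,0.008,0,0,0],[0,0,0.009,0,0,0],[0,0,0.009,0,0,0],[0,0,0.009,0,0,0]]]'
python3 - <<'E'
from bench import r
for i in range(3):
    r.snapshot("wrist"); s=r.sense(); print(s["tool_pos"].round(2),s["ft_force"].round(2))
E
```

```text
time: 6.58
tool_pos: [582.2, -143.9, 86.2]
tcp_rot: [179.9, -0.0, 66.6]
ft_force: [-4.2, 0.8, 7.5]
finger_gap: -0.0
[ 582.15 -143.89   86.16] [-4.23  1.7   8.99]
[ 582.16 -143.89   86.18] [-3.33  1.42  7.4 ]
[ 582.15 -143.88   86.17] [-3.31  1.56  8.33]
```

```bash
python3 -m crank '[[[0,0,0.001,0,0,0],[0,0,0.002,0,0,0],[0,0,0.002,0,0,0]]]'
python3 -m crank '[[[0,0,0.0005,0,0,0],[0,0,0.0005,0,0,0]]]'
```

```text
time: 7.1
tool_pos: [582.2, -143.9, 84.6]
tcp_rot: [179.9, -0.0, 66.6]
ft_force: [-5.4, 1.5, 8.5]
finger_gap: 0.1
time: 7.35
tool_pos: [582.2, -143.9, 84.6]
tcp_rot: [179.9, -0.0, 66.6]
ft_force: [-5.0, 1.7, 8.5]
finger_gap: 0.2
```

```bash
python3 -m crank '[[[0,0,0.0005,0,0,0],[0,0,0.0005,0,0,0]]]'
```

```text
time: 7.6
tool_pos: [582.2, -143.9, 84.6]
tcp_rot: [179.9, -0.0, 66.6]
ft_force: [-4.5, 1.6, 9.0]
finger_gap: -0.1
```

```bash
python3 -m crank '[[[0,0,0.0008,0,0,0],[0,0,0.0009,0,0,0],[0,0,0.0009,0,0,0]]]'
python3 - <<'E'
from bench import r
for i in range(3):
    r.snapshot("wrist"); s=r.sense(); print(s["tool_pos"].round(2),s["ft_force"].round(2))
E
```

```text
time: 7.98
tool_pos: [582.2, -143.9, 84.2]
tcp_rot: [179.9, -0.0, 66.6]
ft_force: [-5.1, 1.7, 8.9]
finger_gap: 0.3
[ 582.18 -143.89   84.23] [-5.33  2.3   8.83]
[ 582.18 -143.88   84.22] [-5.17  1.83  9.26]
[ 582.18 -143.88   84.24] [-5.46  1.03  8.76]
```

```bash
python3 -m crank '[[[0,0,0.001,0,0,0],[0,0,0.0012,0,0,0],[0,0,0.0012,0,0,0]]]'
python3 - <<'E'
from bench import r
for i in range(3):
    r.snapshot("wrist"); s=r.sense(); print(s["tool_pos"].round(2),s["ft_force"].round(2))
E
```

```text
time: 8.5
tool_pos: [582.2, -143.9, 83.6]
tcp_rot: [179.9, -0.0, 66.6]
ft_force: [-6.0, 2.0, 9.9]
finger_gap: 0.3
[ 582.19 -143.89   83.59] [-5.32  2.24  9.1 ]
[ 582.18 -143.87   83.61] [-4.97  1.52  8.21]
[ 582.16 -143.87   83.58] [-5.26  1.3   9.61]
```

```bash
python3 -m crank '[[[0,0,0.001,0,0,0],[0,0,0.0012,0,0,0],[0,0,0.0012,0,0,0]]]'
python3 - <<'E'
from bench import r
for i in range(3):
    r.snapshot("wrist"); s=r.sense(); print(s["tool_pos"].round(2),s["ft_force"].round(2))
E
```

```text
time: 9.02
tool_pos: [582.2, -143.9, 83.5]
tcp_rot: [179.8, -0.0, 66.6]
ft_force: [-8.3, 1.9, 13.0]
finger_gap: 0.3
[ 582.24 -143.93   83.52] [-8.48  2.41 12.89]
[ 582.24 -143.9    83.5 ] [-7.38  3.14 13.39]
[ 582.23 -143.91   83.51] [-7.9   2.12 14.13]
```

The pad bottomed at z = 83.5 under about 13 N, 12 mm below first contact, as it should be. Sliding towards +y while holding it down.

```bash
python3 -m crank '[[[0.002,0,0.0012,0,0,0],[0.004,0,0.0012,0,0,0],[0.006,0,0.0012,0,0,0],[0.008,0,0.0012,0,0,0],[0.008,0,0.0012,0,0,0]]]'
python3 - <<'E'
from bench import r
import numpy as np
xv=np.array([.9174,-.3979]);yv=np.array([.3979,.9174])
for i in range(3):
    r.snapshot("wrist"); s=r.sense(); p=s["tool_pos"];f=s["ft_force"]; print(p.round(2),"u,v",p[:2]@xv,p[:2]@yv,f.round(2),"fu,fv",f[:2]@xv,f[:2]@yv)
E
```

```text
time: 9.8
tool_pos: [586.2, -138.6, 83.6]
tcp_rot: [179.7, 0.1, 66.6]
ft_force: [-3.6, -6.2, 10.1]
finger_gap: 0.2
[ 586.18 -138.57   83.65] u,v 592.8965552464675 106.11197789118319 [-4.42 -6.37  9.54] fu,fv -1.5174427049582788 -7.60406243507043
[ 586.19 -138.57   83.64] u,v 592.9100494213731 106.11916395286782 [-4.31 -6.77  7.68] fu,fv -1.2646802561691497 -7.927930124750785
[ 586.18 -138.56   83.64] u,v 592.8912706514765 106.12657233008488 [-3.49 -5.9   9.82] fu,fv -0.8524869196038474 -6.7999429835958125
```

```bash
python3 -m crank '[[[0,-0.0005,0.0014,0,0,0],[0.002,-0.001,0.0018,0,0,0],[0.004,-0.001,0.0018,0,0,0],[0.006,-0.001,0.0018,0,0,0],[0.008,-0.001,0.0018,0,0,0],[0.008,-0.001,0.0018,0,0,0]]]'
cat > st.py <<'E'
from bench import r
import numpy as np, cv2, sys
xv=np.array([.9174,-.3979]);yv=np.array([.3979,.9174])
for i in range(2):
    im,_=r.snapshot("wrist"); s=r.sense(); p=s["tool_pos"];f=s["ft_force"]; print(p.round(2),"u,v",p[:2]@xv,p[:2]@yv,"fz",f[2].round(2),"fu,fv",f[:2]@xv,f[:2]@yv)
cv2.imwrite(sys.argv[1],im)
E
python3 st.py pics/w3.png
```

```text
time: 10.7
tool_pos: [589.3, -133.2, 83.5]
tcp_rot: [179.5, 0.3, 66.5]
ft_force: [-4.7, -7.9, 10.4]
finger_gap: 0.0
[ 589.36 -133.22   83.54] u,v 593.6821260775184 112.29336836080772 fz 11.43 fu,fv -1.3154053797395162 -8.657775420681553
[ 589.34 -133.25   83.52] u,v 593.6804607081817 112.25894191474688 fz 11.64 fu,fv -2.1456541614675855 -9.670871036956385
```

View pics/w3.png

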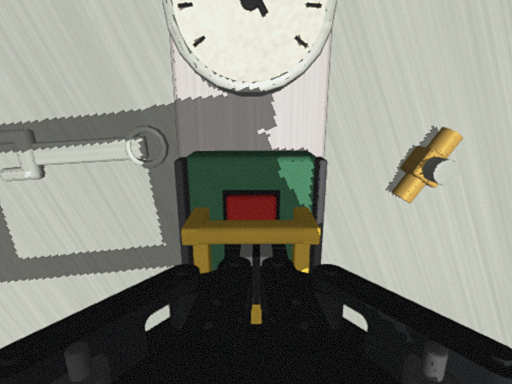

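The wrist view shows the bar at row 232 against the fingers (256,255), with the pad staying down behind it. Tilt and x have drifted a little, so I'll correct both while sliding.

Run:
```python
from bench import r
from h import *
xv=np.array([.9174,-.3979]);yv=np.array([.3979,.9174])
t=591.5*xv+112.3*yv
print(delta(r,[t[0],t[1],83.5],66.55))
import subprocess
for n in("side","scene"):
    p,P=cloud(r,n); m=masks(p)
    for lo,hi in((107,115),(87,95)):
        q=P[m["yel"]&(P[...,2]>lo)&(P[...,2]<hi)]; q=q[np.linalg.norm(q[:,:2]-[600,-108],axis=1)<130]
        if len(q)>9: print(n,lo,len(q),np.percentile(q[:,:2]@yv,[1,50,99]).round(1))
    cv2.imwrite(f"pics/{n}3.png",cv2.resize(p[130:260,160:350],None,fx=4,fy=4,interpolation=cv2.INTER_CUBIC))
```

```text
(array([ 0.    , -0.0022,  0.    ]), array([ 0.0094,  0.0045, -0.0007]), array([ 589.3, -133.2,   83.5]), array([179.46,   0.26,  66.51]), array([-5.82, -8.02, 11.64]), 10.8)
side 107 11 [122.5 124.5 129.8]
side 87 229 [ 63.8  77.1 122.9]
scene 87 84 [ 66.4  84.5 100.7]
```

View pics/side3.png

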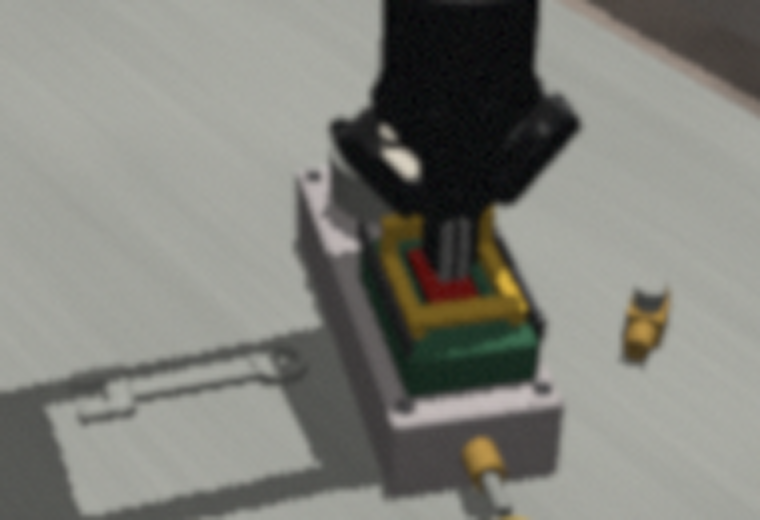

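The side view shows the keeper about 8 mm along, with the tongue (465,320) nearly at the pad's edge and the pad sunk to tongue level or below. Continuing.

```bash
python3 -m crank '[[[0.001,-0.001,0.0018,0.005,0.002,0],[0.003,-0.002,0.0018,0.009,0.004,0],[0.005,-0.002,0.0018,0.009,0.004,0],[0.007,-0.002,0.0018,0.009,0.004,0],[0.009,-0.002,0.0018,0.009,0.004,0],[0.01,-0.002,0.0018,0.009,0.004,0],[0.01,-0.002,0.0018,0.009,0.004,0]]]'
python3 st.py pics/w4.png
python3 - <<'E'
from bench import r
from h import *
xv=np.array([.9174,-.3979]);yv=np.array([.3979,.9174])
v=r.sense()["tool_pos"][:2]@yv
t=591.5*xv+v*yv
print(delta(r,[t[0],t[1],83.5],66.55))
E
```

```text
time: 11.78
tool_pos: [592.6, -125.8, 83.5]
tcp_rot: [179.7, 0.2, 66.5]
ft_force: [-4.2, -8.5, 11.5]
finger_gap: -0.2
[ 592.6  -125.82   83.48] u,v 593.7134642158134 120.37272122825419 fz 10.74 fu,fv -0.6082499320749583 -9.430803202969406
[ 592.61 -125.83   83.49] u,v 593.7289946215785 120.35981451081155 fz 10.28 fu,fv -0.16102172380683366 -9.02423759359166
(array([-0.    , -0.0023, -0.    ]), array([ 0.0046,  0.003 , -0.0015]), array([ 592.6, -125.8,   83.5]), array([1.7973e+02, 1.7000e-01, 6.6470e+01]), array([-3.74, -8.22, 10.28]), 11.875)
```

```bash
python3 -m crank '[[[0.001,-0.001,0.002,0.003,0.002,0],[0.003,-0.003,0.0022,0.006,0.004,0],[0.005,-0.003,0.0022,0.006,0.004,0],[0.007,-0.003,0.0022,0.006,0.004,0],[0.008,-0.003,0.0022,0.006,0.004,0],[0.008,-0.003,0.0022,0.006,0.004,0]]]'
python3 st.py pics/w5.png
python3 - <<'E'
from bench import r
from h import *
xv=np.array([.9174,-.3979]);yv=np.array([.3979,.9174])
v=r.sense()["tool_pos"][:2]@yv
t=591.5*xv+v*yv
print(delta(r,[t[0],t[1],83.5],66.55))
for n in("side","scene"):
    p,P=cloud(r,n); m=masks(p)
    for lo,hi in((107,115),(87,95)):
        q=P[m["yel"]&(P[...,2]>lo)&(P[...,2]<hi)]; q=q[np.linalg.norm(q[:,:2]-[600,-108],axis=1)<130]
        if len(q)>9: print(n,lo,len(q),np.percentile(q[:,:2]@yv,[1,50,99]).round(1))
    cv2.imwrite(f"pics/{n}5.png",cv2.resize(p[130:260,160:350],None,fx=4,fy=4,interpolation=cv2.INTER_CUBIC))
E
```

```text
time: 12.62
tool_pos: [594.8, -120.0, 83.5]
tcp_rot: [179.8, 0.1, 66.4]
ft_force: [-2.4, -7.7, 11.0]
finger_gap: -0.1
[ 594.8  -119.96   83.45] u,v 593.4048497992709 126.61950871990899 fz 11.02 fu,fv 0.9051703556605866 -8.471390895138228
[ 594.84 -119.95   83.49] u,v 593.4338407950172 126.64838926964582 fz 12.44 fu,fv 1.3134649937632814 -8.06150976269363
(array([-0.   , -0.002, -0.   ]), array([ 0.0043,  0.0011, -0.0023]), array([ 594.8, -119.9,   83.5]), array([1.7975e+02, 6.0000e-02, 6.6420e+01]), array([-2.  , -7.92, 12.44]), 12.725)
side 107 10 [137.7 139.3 144. ]
side 87 220 [ 78.7  91.4 137.8]
scene 87 56 [ 91.1 101.9 114.5]
```

View pics/side5.png

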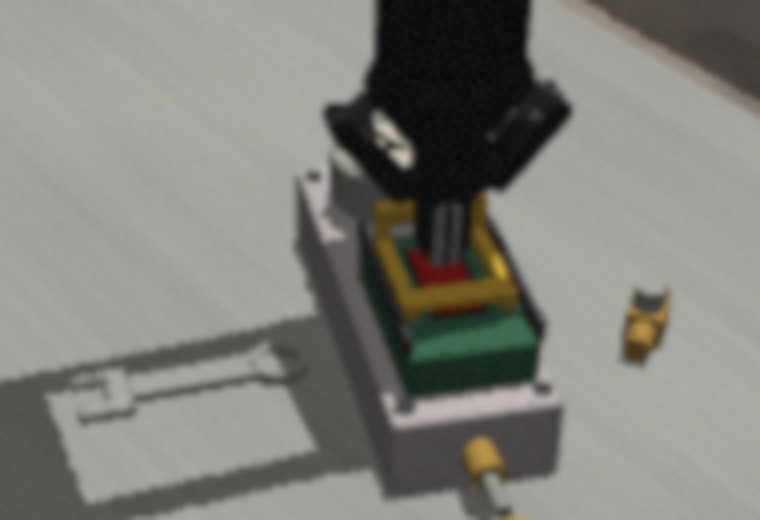

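The side view shows the tongue now over the red pad at (465,297), with travel about 23 mm. I'll push on gently to the stop.

```bash
python3 -m crank '[[[0.001,-0.001,0.002,0.003,0.001,0],[0.002,-0.002,0.002,0.004,0.001,0],[0.003,-0.002,0.002,0.004,0.001,0],[0.003,-0.002,0.002,0.004,0.001,0]]]'
python3 st.py pics/w6.png
```

```text
time: 13.32
tool_pos: [595.4, -119.1, 83.4]
tcp_rot: [179.7, 0.2, 66.4]
ft_force: [-5.1, -8.2, 11.1]
finger_gap: -0.0
[ 595.33 -119.1    83.42] u,v 593.5432714964676 127.62235643023098 fz 12.52 fu,fv -1.344043701439757 -10.39611927398711
[ 595.33 -119.09   83.43] u,v 593.5370392110527 127.63009170699465 fz 12.17 fu,fv -1.7524464689565893 -10.056071334772383
```

```bash
python3 -m crank '[[[0.001,-0.001,0.002,0.003,0.001,0],[0.002,-0.002,0.002,0.004,0.003,0],[0.003,-0.002,0.002,0.004,0.003,0],[0.0035,-0.002,0.002,0.004,0.003,0]]]'
python3 st.py pics/w7.png;  python3 - <<'E'
from bench import r
from h import *
yv=np.array([.3979,.9174])
for n in("side",):
    p,P=cloud(r,n); m=masks(p)
    for lo,hi in((107,115),(87,95)):
        q=P[m["yel"]&(P[...,2]>lo)&(P[...,2]<hi)]; q=q[np.linalg.norm(q[:,:2]-[600,-108],axis=1)<130]
        if len(q)>9: print(n,lo,len(q),np.percentile(q[:,:2]@yv,[1,50,99]).round(1))
E
```

```text
time: 13.92
tool_pos: [595.9, -117.9, 83.4]
tcp_rot: [179.7, 0.2, 66.3]
ft_force: [-5.4, -9.6, 13.0]
finger_gap: -0.1
[ 595.94 -117.9    83.41] u,v 593.6322887916033 128.96440514722983 fz 12.67 fu,fv -1.8489436694064258 -9.971963077604007
[ 595.95 -117.92   83.42] u,v 593.6434850268416 128.95220532109272 fz 12.74 fu,fv -1.5414433570566135 -10.46042463899542
side 107 10 [138.5 142.9 146.9]
side 87 218 [ 79.7  93.4 139.8]
```

```bash
python3 -m crank '[[[0.001,-0.001,0.002,0.003,0.001,0],[0.002,-0.002,0.002,0.004,0.003,0],[0.003,-0.002,0.002,0.004,0.003,0],[0.0035,-0.002,0.002,0.004,0.003,0]]]'
python3 st.py pics/w8.png
```

```text
time: 14.58
tool_pos: [596.4, -117.3, 83.4]
tcp_rot: [179.7, 0.2, 66.3]
ft_force: [-7.5, -12.8, 13.9]
finger_gap: 0.3
[ 596.32 -117.29   83.4 ] u,v 593.7301402631314 129.67261865383492 fz 13.24 fu,fv -2.3944615478864266 -13.476636876325335
[ 596.32 -117.3    83.4 ] u,v 593.7396050127386 129.6680809387295 fz 12.57 fu,fv -1.7252909738515712 -13.344593797290875
```

The push force climbed and the motion stalled at v = 129.7, against a predicted stop of 129.5, so the keeper is home. Releasing: lift a little while keeping a light push on the bar, then back off, then go up.

```bash
python3 -m crank '[[[0.002,0,0.001,0,0,0],[0.002,0,0,0,0,0],[0.002,0,-0.001,0,0,0],[0.002,0,-0.003,0,0,0],[0.002,0,-0.004,0,0,0],[0.001,0,-0.004,0,0,0],[-0.001,0,-0.005,0,0,0],[-0.003,0,-0.005,0,0,0],[-0.005,0,-0.005,0,0,0]]]'
python3 st.py pics/w9.png;python3 - <<'E'
from bench import r
from h import *
p,_=r.snapshot("side"); cv2.imwrite("pics/side9.png",cv2.resize(p[130:260,160:350],None,fx=4,fy=4,interpolation=cv2.INTER_CUBIC))
E
```

```text
time: 15.8
tool_pos: [594.4, -121.7, 88.5]
tcp_rot: [179.7, 0.2, 66.3]
ft_force: [0.6, 0.2, -0.0]
finger_gap: -0.1
[ 594.34 -122.01   88.56] u,v 593.7938229330625 124.55988222446483 fz -0.23 fu,fv 0.14184590569605415 0.2678629951321209
[ 594.34 -121.89   88.5 ] u,v 593.7477897675644 124.66085139166572 fz 0.52 fu,fv -0.2341075787251335 0.24105012050977653
```

View pics/side9.png

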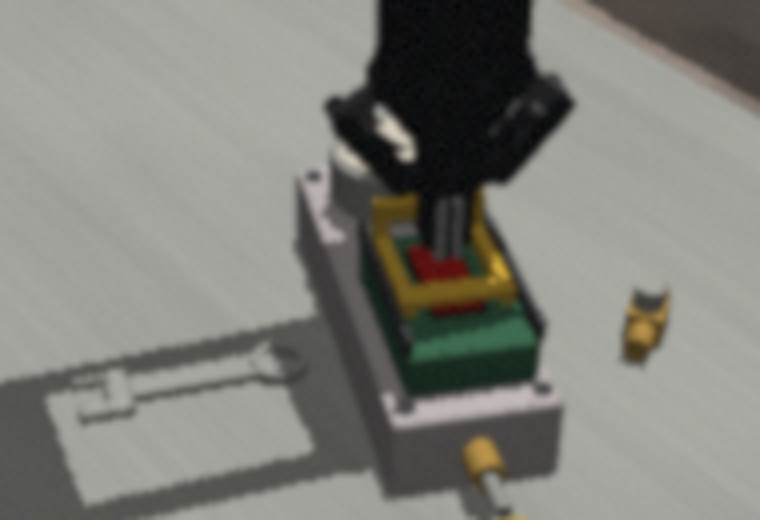

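View pics/w9.png

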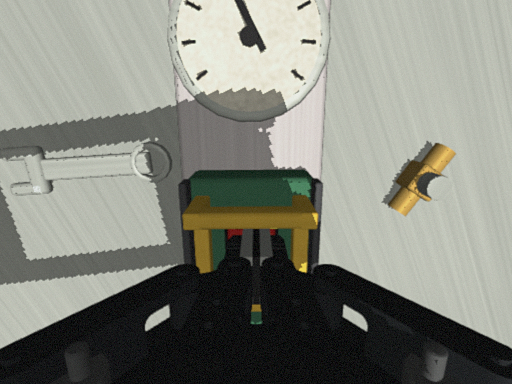

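The contact force is gone, the pad stays under the tongue at (460,293) in the side view, and the wrist view shows the bar (250,215) free of the fingers. Lifting clear and checking.

```bash
python3 -m crank '[[[0,0,-0.02,0,0,0],[0,0,-0.05,0,0,0],[0,0,-0.09,0,0,0],[0,0,-0.13,0,0,0],[0,0,-0.14,0,0,0],[0,0,-0.14,0,0,0]]]'
python3 - <<'E'
from bench import r
from h import *
xv=np.array([.9174,-.3979]);yv=np.array([.3979,.9174])
print(r.sense()["tool_pos"],r.sense()["ft_force"])
for n in("wrist","scene","side"):
    p,P=cloud(r,n); m=masks(p)
    for k,lo,hi in(("red",80,100),("yel",108,115),("yel",87,95)):
        q=P[m[k]&(P[...,2]>lo)&(P[...,2]<hi)]; q=q[np.linalg.norm(q[:,:2]-[600,-108],axis=1)<130]
        if len(q)>9: print(n,k,lo,len(q),np.percentile(q[:,:2]@yv,[1,50,99]).round(1),np.median(q[:,2]).round(1))
    cv2.imwrite(f"pics/{n}10.png",p)
    for t in ("meter","fitting","spanner"): print(t,[(x["pixel"],round(x["conf"],2)) for x in r.landmark_of(t,n)[:1]])
E
```

```text
time: 16.7
tool_pos: [594.5, -121.2, 230.2]
tcp_rot: [179.6, 0.2, 66.3]
ft_force: [-0.8, -0.9, -0.8]
finger_gap: 0.3
[ 594.53190584 -121.21341267  230.15002301] [-0.79543902 -0.8511209  -0.80985611]
wrist red 80 927 [ 97.3 116.6 135.3] 86.0
wrist yel 108 528 [140.9 144.7 148.2] 110.7
wrist yel 87 1316 [ 83.5  95.6 136. ] 90.7
meter []
fitting [([353.7, 152.8], 0.78)]
spanner [([151.4, 147.6], 0.72)]
scene red 80 207 [100.1 116.3 134.2] 86.1
scene yel 108 27 [141.1 144.5 147.9] 110.7
scene yel 87 121 [ 83.1  95.1 116.3] 91.0
meter [([120.5, 247.9], 0.67)]
fitting [([283.8, 271.1], 0.74)]
spanner [([234.2, 159.8], 0.7)]
side red 80 98 [ 81.4 120.7 136.7] 85.7
side yel 108 51 [138.5 142.2 147.4] 110.2
side yel 87 225 [ 80.7  94.7 141.2] 90.7
meter [([288.9, 306.2], 0.88)]
fitting [([323.5, 218.0], 0.44)]
spanner []
```

View pics/wrist10.png

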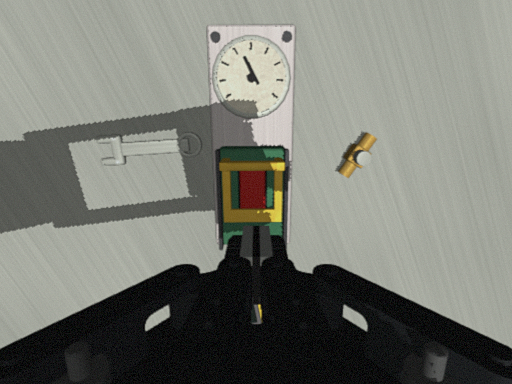

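View pics/scene10.png

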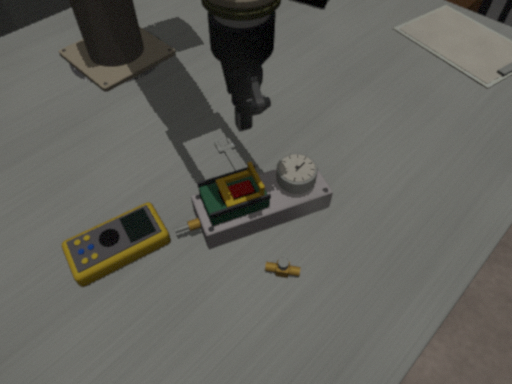

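The bar moved 25.3 mm and its -y face is now at v = 140.9, where the stop should be at about 140.5. The pad top is at 86 mm, 10 mm down and trapped, and the bystanders haven't moved. Handing in.

```bash
python3 -c "
from bench import r
print(r.hand_in()); print(r.sense()['time'])"
```

```text
the job is handed in; nothing more can be done
None
the job is handed in; nothing more can be done
```

The pad is trapped under the tongue and stayed down when I let go, and the job was handed in at about 17 s. The hand-in gives no verdict, so the results below are my own checks.

With the fingers shut, I pressed the pad 12 mm down to its hard stop. Holding it there, I pushed the keeper's bar towards +y until the push stalled at the stop.

- **Forces:** the highest readings I took were about 13–14 N down and 13.5 N sideways, under 20 N combined. I read the force only between moves, so a brief peak within a move could have gone unseen. After letting go, the wrist force was zero within noise.
- **Keeper:** the bar moved 25.3 mm in the wrist view from its starting travel of about 1 to 2 mm. That puts it at or within a millimetre of its 26 mm stop.
- **Pad:** its top is at 86 mm instead of 96 mm, so it is held about 10 mm down, as it should be when trapped.
- **Robot and bystanders:** the tool is about 120 mm clear above the head. The meter, spanner and fitting look unmoved in the scene view. The side view's detector missed the spanner in the last check.

The cameras disagreed by 2 to 4 mm on positions. The fingers also drifted about 2.5 mm sideways during the slide, but stayed inside the opening.

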